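Hook the card press's return spring onto its post with the spring puller

ROBOT

A 7-joint arm with a two-finger parallel gripper is mounted at the origin on the work surface. World frame = base frame: x ahead of the robot, y to its left, z up, the work surface at z = 0. Lengths are in m, angles in rad, forces in N, time in s.
With the tool pointing down it reaches from about 0.425 to 0.875 m from the base axis. Payload 8.4 kg.
Tool frame: the origin (TCP) lies on the mounting face of the last link; the fingertips stand 182 mm ahead of it and the grasp point (between the pads) lies 164 mm ahead of it; z points along the fingers, y is the line along which they close (so a half turn about z gives the same grasp; the last joint's range is limited). The gripper opens to 87 mm and grips with 3 to 60 N. Pads are 19 mm wide; open, the fingers measure 117 mm over their backs; the gripper's body (75 mm by 190 mm) begins 51 mm behind the grasp point.
Start: joints at [-1.32, 0.333, 0.04, 1.465, -0.013, 1.343, -0.059], TCP at [0.223, 0.611, 0.405] pointing down, gripper open.
Joint ranges: [-2.58, 2.58], [-0.38, 2.09], [-1.3, 1.39], [0.25, 2.4], [-1.5, 4.64], [0.08, 2.09], [-2.65, 2.65]. Speed limits (rad/s): [2.22, 2.22, 2.79, 2.79, 3.14, 3.14, 3.14].

INTERFACE

Orientations are given as [roll, pitch, yaw] about the fixed x, y, z axes, in that order (R = Rz(yaw) Ry(pitch) Rx(roll)).
In Python, from bench import ctrl gives the robot as it stands.
- The arm moves only by the tool arm_command, never from a script. Its argument "commands" is a list that holds one entry, the list of rows, each a list of 4 numbers: the shift along the tool's x, y, z in mm, then the turn about the tool's z in rad. A call has 1 to 8 rows; each row shifts and turns the commanded pose from where the row before left it, along the tool's axes as they then stand; what a row does not reach is not made up. A row lasts 1/12 s, in which the tool goes at most 41.7 mm and 7.16 degrees, less where a joint would pass 70% of its speed; a pose out of reach is approached as far as the arm can. A call is refused whole if a number of a shift passes 41.7 or a number of a turn 0.125, either way. A call with a gripper value outside its range is refused whole. "jaw" is the opening in per cent of the stroke, from 0 (shut) to 100 (fully open), set as the call begins (left out, the last holds). The fingers move at their own pace and stop on an object; "force" is the grip in N (left out, the last holds). Time passes only in rows, so rows that do not move let the fingers close. It gives the time, the measured TCP pose, the force, the opening and the grip force at its end, in the units of the state.
- ctrl.sense(): the state, without advancing time (a new reading comes with each control period).
- ctrl.read_camera(name): name is "side" or "top"; returns a dict with "frame" (480x640x3 uint8, red, green, blue), "fx", "fy", "cx", "cy" (pixels), "rvec" (rotation vector, rad) and "tvec" (3), from world to camera coordinates, as OpenCV has them. Camera axes: x right, y down, z forward; pixel columns grow to the right and rows downward; lengths in m; the calibration is good to about 2 mm. A picture is of the moment at which its call begins. There is no depth.
- ctrl.hand_in(): hands the job in; it is judged then, once.
The state is a dict: "clock": time; "q": joint angles; "qd": joint speeds; "joint_torque": joint torques, N m; "ee_pos": TCP position; "ee_rot": TCP orientation; "wrist_force": force on the tool from outside, world axes, zero at the start; "ft_torque": the same for the moment, N m; "grip_width": finger opening in m; "grip_force": force on a finger pad.
Only numpy, scipy, OpenCV 4.12 (cv2) and the standard library are available. Lean on these libraries where they do the work, as an engineer would, in place of code of your own. Each camera call takes 0.05 s, during which the arm holds its last target. There are 200 camera calls.

TASK

The return spring of the card press has come off: take the spring puller from its wooden block, put its pin down through the eye at the spring's loose end, stretch the spring just past the anchor post, swing it round and ease it back so that its open hook holds the post. Keep your fingers off the spring, go gently with never more than light force, do not overstretch it or let it snap, then put the puller back upright in its block, fully down. Leave everything else on the table where it is.

Things in the scene. Friction and masses are not known exactly. Their poses are not given: they have to be found in the camera images.
- press: Card press, fixed: grey base plate 310 x 135 x 14 mm with a column 132 mm high and a lever (to 0.27 m) at one end. Origin on the table under the bolt on which the spring turns; x points from that bolt to the anchor post, z up. Plate from x = -120 to 190 mm, y = -85 to 50 mm; column from x = -121 to -59 mm, the lever leaning up and away from the post.
- anchor: Anchor bracket: dark steel plate 46 x 66 mm on the press, top at 18 mm. Origin: 120 mm from the bolt along the press's x (same axes), the middle of its slanting slot. The anchor post, a bare steel pin of 8 mm diameter (12 mm head, top 50 mm above the table), is clamped anywhere within 20 mm of the middle along the slot, which runs 1.3 rad counter-clockwise from x: find it by feel or sight.
- spring_pivot (a point): Centre of the bolt at the spring's fixed end, 40 mm above the table (bolt head to 51 mm). The spring (coil 16 mm diameter, 15 to 58 mm from the bolt) swings freely and level about it. It pulls with about 2 N at the first mm of stretch and 0.13 N more for each further mm; at most 51 mm of stretch is allowed (hook's centre 143 mm from the bolt).
- spring_hook: Loose end of the return spring, 3.5 mm wire, level at 40 mm; it swings about the bolt and pulls out straight from it, never up or down. Origin: centre of the open hook's round, 92 mm from the bolt when slack; x points from the bolt along the spring, z up. Starts slack, 0.45 to 0.7 rad clockwise (from above) of the press's x. Seated on the post, it pulls it with 4 to 6.5 N.
- hook_point (a point): Free point of the J-shaped hook, at x = -2 mm, y = +7 mm in the hook's frame. The wire runs along y = -7 mm (shank, x = -26 to 0 mm) and round the +x side to this point; 10.5 mm clear; mouth open to the bolt and the +y side. The point clears the post when the hook's centre is 8 mm farther from the bolt than the post (136 mm does for any); then swing counter-clockwise till the shank touches it.
- spring_eye (a point): Centre of the closed round eye at the very end of the spring, lying level, 15 mm beyond the hook's centre along the spring, 40 mm above the table; clear opening 11.5 mm, wire 3.5 mm. Open above, and 20 mm free down to the plate.
- puller: Spring puller, 120 g: black handle 22 x 22 mm, z = 5 to 49 mm, above a steel collar (30 mm diameter, z = 0 to 5 mm); below, a shank of 10 mm diameter to z = -27 mm and a pin of 6 mm diameter to -50 mm, tapered tip. Origin: middle of the collar's underside; z up, x and y square to the handle's sides. Starts upright in the block. It holds best with fingers closing along the pull.
- puller_tip (a point): Tip of the puller's pin, 50 mm below its origin.
- stand: Wooden block, fixed, 64 x 64 x 65 mm, in which the puller stands. Origin under its centre; may stand at either of two places, changed about with the jar.
- stand_hole (a point): Centre of the mouth of the block's hole, 65 mm above the table; hole 16 mm across, 58 mm deep. With the puller fully down its origin is here.
- jar: Bystander: glass jar 60 mm diameter, 85 mm tall, dark lid.
- glue_gun: Bystander: blue glue gun lying on its side, about 135 mm long, 30 mm high.
- pencil_tin: Bystander: open blue tray 90 x 200 x 45 mm.
- tape_roll: Bystander: roll of clear tape, 66 mm diameter, 20 mm high, lying flat.
- screwdriver: Bystander: screwdriver lying on the table.
- eraser: Bystander: white eraser 50 x 22 x 13 mm.
- mug: Bystander: white mug 76 mm diameter, 90 mm tall.

How it is judged:
On the way, in this order (a step that is already met when the one before it is completed fails the run):
1. the puller is held clear of its block (contact force between the fingers and puller above 1 N and z of puller in the frame of stand_hole above 0.03 m), for 0.2 s.
2. the puller, held in the fingers, stretches the spring so far that the hook's centre is over 119 mm from the bolt (contact force between the fingers and puller above 1 N and contact force between puller and spring_hook above 2 N and horizontal distance between spring_hook and spring_pivot above 0.119 m), for 0.1 s.
3. the hook alone holds the post, the puller out of the eye (contact force between spring_hook and anchor above 2.5 N and horizontal distance between spring_hook and post_c0 below 0.004 m and horizontal distance between spring_hook and spring_pivot above 0.108 m and contact force between puller and spring_hook below 0.2 N and height (world z) of puller_tip above 0.045 m), for 0.2 s.
At the end, for the whole second after the job is handed in: Hook at rest on the post, its centre within 4 mm of the post's axis and over 108 mm from the bolt, bearing on it with over 2.5 N; puller released, at rest in the block's hole, its origin within 8 mm across and 4 mm in height of the hole's mouth, upright within 0.12 rad (contact force between spring_hook and anchor above 2.5 N and horizontal distance between spring_hook and post_c0 below 0.004 m and horizontal distance between spring_hook and spring_pivot above 0.108 m and linear speed of each of spring_hook, puller below 0.02 m/s and horizontal distance between puller and stand_hole below 0.008 m and z of puller in the frame of stand_hole between -0.004 and 0.004 m and angle between puller's own z axis and vertical below 0.12 rad); the robot touches nothing.
It fails at once if the fingers touch the spring (over 0.5 N) (contact force between the fingers and spring_hook above 0.5 N).
It fails at once if the spring is overstretched: the hook's centre over 143 mm from the bolt (horizontal distance between spring_hook and spring_pivot above 0.143 m).
It fails at once if force over 15 N of the hook on the post or bracket, or over 20 N of the puller on the spring or the bracket and post (contact force between spring_hook and anchor above 15 N or contact force between puller and spring_hook above 20 N or contact force between puller and anchor above 20 N).
It fails at once if the spring flies back: its end moves faster than 0.5 m/s (linear speed of spring_hook above 0.5 m/s).
It fails at once if a bystander is moved by over 20 mm (distance of any of jar, glue_gun, pencil_tin, tape_roll, screwdriver, eraser, mug from where it was at the start of the episode above 0.02 m).
It also fails if it takes over 61 s, if anything falls off the work surface, if the arm or the gripper's body presses on something with over 40 N, if the wrist force passes 120 N, or if a joint passes its speed limit or range.

## Working session

There is one attempt and no reset: what is moved stays moved. The work goes in short steps, Python scripts to look and compute and a tool call to move; the robot and the scene stay as the last step left them, time stands still between calls to the robot, and variables do not carry over. Pictures are saved under pics/ and viewed, at most 10 in all, crops included, and the job is handed in when it is done.

Besides the shell and the picture viewer there is one more tool, called after "Emit:" as name([rows], argument=value, ...), one row to a line, values as JSON. arm_command: Moves the arm, as the interface text tells. Its arguments: {"type":"object","properties":{"commands":{"type":"array","items":{"type":"array","items":{"type":"array","items":{"type":"number"}}}},"jaw":{"type":"number"},"force":{"type":"number"}},"required":["commands"]}

```bash
mkdir -p pics; ls
python3 - <<'E'
from bench import ctrl
import cv2,pickle
s=ctrl.sense();print(s['ee_pos'],s['ee_rot'],s['clock'],s['grip_width'])
d={}
for n in('side','top'):
    c=ctrl.read_camera(n);d[n]=c;cv2.imwrite(f'pics/{n}0.png',c['frame'][:,:,::-1]);print(n,c['fx'],c['fy'],c['cx'],c['cy'],c['rvec'],c['tvec'])
pickle.dump(d,open('c0.pkl','wb'))
E
```

```text
pics
[0.22272651 0.6104582  0.40384464] [-3.13996669e+00  1.49603546e-04  2.79175400e+00] 0.0 0.08659409062256426
side 558.0594847603398 558.0594847603398 326.82086993279836 235.38511631529417 [ 2.28544075 -0.12312978  0.0299144 ] [-0.53359212  0.14057693  1.2235873 ]
top 538.595820114202 538.595820114202 315.82181023782425 244.6015538192299 [ 2.18408903 -2.15561431  0.10738339] [0.03014773 0.56575074 1.38812579]
```

View pics/side0.png

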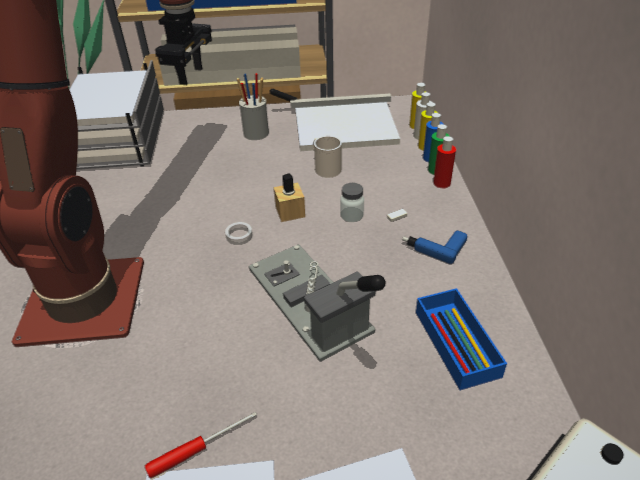

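View pics/top0.png

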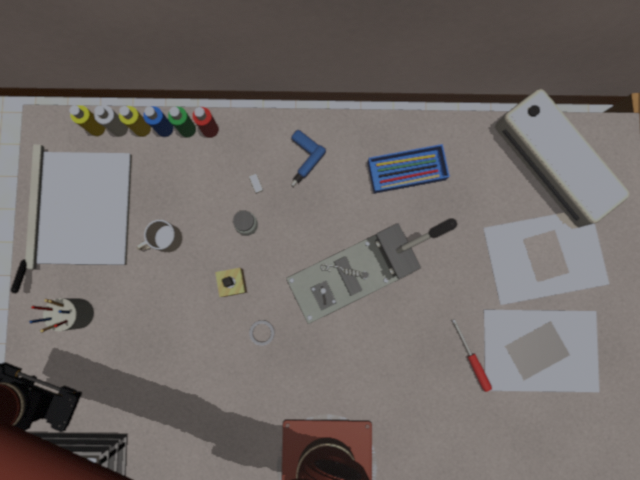

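The top view shows the block with the puller at (229,282), jar at (245,222), and press at (355,275) with its post near (323,290) and the spring end near (325,268). The side view shows the block at (289,200) and the press at (315,300). I'll zoom in on these.

Run:
```python
import cv2,pickle,numpy as np
d=pickle.load(open('c0.pkl','rb'))
t=d['top']['frame'][225:325,280:400,::-1];s=d['side']['frame'][240:340,245:345,::-1]
b=d['top']['frame'][255:310,205:255,::-1]; b2=d['side']['frame'][165:225,265:315,::-1]
R=lambda a,w,h:cv2.resize(a,(w,h),interpolation=cv2.INTER_CUBIC)
o=np.zeros((600,800,3),np.uint8)
o[:350,:420]=R(t,420,350);o[:380,420:800]=R(s,380,380)
o[350:570,:200]=R(b,200,220);o[350:590,210:410]=R(b2,200,240)
cv2.imwrite('pics/z.png',o)
```

```text
(no output)
```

View pics/z.png

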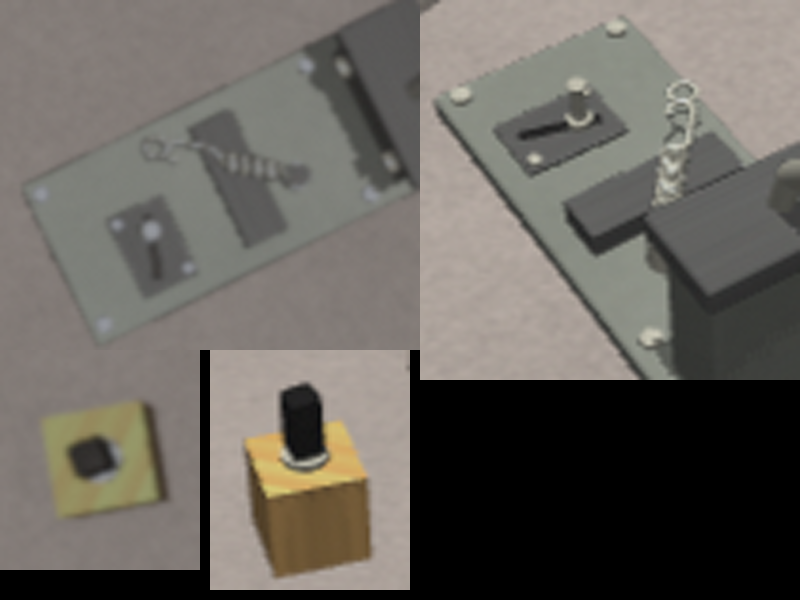

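The zoom gives these full-image pixels. Top: bolt head (364.6,275), post head (322.9,291), eye (323.7,267.6), handle top (228,281.5). Side: post head (286.3,262.1), eye (313.9,264.5), handle top (287.2,175.2).

```bash
cat > h.py <<'E'
import cv2,pickle,numpy as np
def cam(c):
    R=cv2.Rodrigues(np.array(c['rvec']))[0];t=np.array(c['tvec']).ravel();return R,t
def plane(c,uv,z):
    R,t=cam(c);d=R.T@np.array([(uv[0]-c['cx'])/c['fx'],(uv[1]-c['cy'])/c['fy'],1]);o=-R.T@t
    return o+d*(z-o[2])/d[2]
def tri(c1,u1,c2,u2):
    P=[]
    for c in(c1,c2):
        R,t=cam(c);K=np.array([[c['fx'],0,c['cx']],[0,c['fy'],c['cy']],[0,0,1]]);P.append(K@np.c_[R,t])
    X=cv2.triangulatePoints(P[0],P[1],np.array(u1,float),np.array(u2,float)).ravel();return X[:3]/X[3]
def proj(c,X):
    K=np.array([[c['fx'],0,c['cx']],[0,c['fy'],c['cy']],[0,0,1]])
    return cv2.projectPoints(np.array([X],float),np.array(c['rvec']),np.array(c['tvec']),K,None)[0].ravel()
E
python3 - <<'E'
from h import *
np.set_printoptions(precision=4,suppress=True)
d=pickle.load(open('c0.pkl','rb'));T,S=d['top'],d['side']
tc=lambda x,y:(280+x/3.5-.4,225+y/3.5-.4)
sc=lambda x,y:(245+(x-420)/3.8-.4,240+y/3.8-.4)
print('post',plane(T,tc(150,231),.05),plane(S,sc(577,84),.05),tri(T,tc(150,231),S,sc(577,84)))
print('eye',plane(T,tc(153,149),.04),plane(S,sc(682,93),.04),tri(T,tc(153,149),S,sc(682,93)))
print('bolt',plane(T,tc(296,175),.051))
print('handle',plane(T,(228,281.3),.114),plane(S,(287,175),.114),tri(T,(228,281.3),S,(287,175)))
for p in((40,194),(104,326),(306,65),(371,194)):print('screw',plane(T,tc(*p),.016))
for p in((461,95),(617,28),(652,338)):print('screwS',plane(S,sc(*p),.017))
for p in((22,186),(102,345)):print('corner',plane(T,tc(*p),.014))
f=T['frame'];h=cv2.cvtColor(f,cv2.COLOR_RGB2HSV)
m=cv2.inRange(h,(15,90,90),(35,255,255));m[:, :205]=0;m[:,255:]=0;m[:255]=0;m[310:]=0
cn=max(cv2.findContours(m,0,2)[0],key=cv2.contourArea);r=cv2.minAreaRect(cn);print(r)
b=np.array([plane(T,q,.065) for q in cv2.boxPoints(r)]);print(b,b.mean(0))
g=cv2.inRange(cv2.cvtColor(f,cv2.COLOR_RGB2GRAY),0,60);g[:, :218]=0;g[:,240:]=0;g[:272]=0;g[292:]=0
cn=max(cv2.findContours(g,0,2)[0],key=cv2.contourArea);r=cv2.minAreaRect(cn);print(r,cn.reshape(-1,2).tolist())
# green tile of handle, side
h=cv2.cvtColor(S['frame'],cv2.COLOR_RGB2GRAY);print(h[170:200:1,280:298:1])
E
```

```text
post [0.4447 0.0189 0.05  ] [0.4481 0.0145 0.05  ] [0.4465 0.019  0.0457]
eye [0.5055 0.0173 0.04  ] [0.5085 0.0101 0.04  ] [0.5074 0.0172 0.033 ]
bolt [ 0.4871 -0.0879  0.051 ]
handle [0.4634 0.2517 0.114 ] [0.4656 0.254  0.114 ] [0.4645 0.2514 0.1157]
screw [0.4719 0.1017 0.016 ]
screw [0.374  0.0521 0.016 ]
screw [ 0.5721 -0.0982  0.016 ]
screw [ 0.4751 -0.1475  0.016 ]
screwS [0.3778 0.0479 0.017 ]
screwS [0.4743 0.0963 0.017 ]
screwS [ 0.4786 -0.1509  0.017 ]
corner [0.4778 0.1155 0.014 ]
corner [0.3598 0.0534 0.014 ]
((222.8274383544922, 289.0885009765625), (13.076019287109375, 8.09019947052002), 48.8140754699707)
[[0.4504 0.2911 0.065 ]
 [0.4642 0.276  0.065 ]
 [0.4395 0.2534 0.065 ]
 [0.4258 0.2684 0.065 ]] [0.445  0.2722 0.065 ]
((227.50001525878906, 281.5), (8.22192096710205, 8.854375839233398), 71.56504821777344) [[228, 277], [227, 278], [225, 278], [224, 279], [223, 279], [223, 282], [224, 283], [224, 284], [226, 286], [227, 286], [228, 285], [229, 285], [230, 284], [232, 284], [232, 281], [231, 280], [231, 278], [230, 278], [229, 277]]
[[163 163 163 163 164 166 168 167 1
[... 1515 characters left out ...]
 38  72 128 168 177 177]
 [176 178 177 184 166  97  24  20  23  38  56  72 106 164 128 160 181 181]
 [177 175 133 145 178 131  70  72  81 108 139 173 181 133 110 164 182 183]
 [186 185 185 133 103 144 146 169 181 181 166 142 100  94 159 177 178 178]
 [190 190 190 173 128 101  97  94  87  89  94  98 108 158 175 175 176 176]
 [185 187 187 188 188 173 153 133 116 115 135 173 185 184 182 180 178 176]
 [180 181 182 183 185 185 185 187 188 188 188 189 189 190 190 189 187 186]
 [177 178 177 178 178 179 180 182 183 184 185 186 187 187 188 185 184 183]
 [179 179 178 177 176 176 177 177 177 178 177 176 176 176 177 151 134 117]
 [194 192 189 185 182 176 174 172 170 169 142 126 110  87  79  86  90  86]]
```

Run:
```python
from h import *
np.set_printoptions(precision=4,suppress=True)
d=pickle.load(open('c0.pkl','rb'));T,S=d['top'],d['side']
def up(c,x0,y0,x1,y1,k=8,th=60):
    g=cv2.cvtColor(c['frame'],cv2.COLOR_RGB2GRAY)[y0:y1,x0:x1]
    g=cv2.resize(g,None,fx=k,fy=k,interpolation=cv2.INTER_CUBIC)
    cn=max(cv2.findContours((g<th).astype(np.uint8),0,1)[0],key=cv2.contourArea)
    p=cv2.approxPolyDP(cn,.025*cv2.arcLength(cn,True),True).reshape(-1,2)
    return (p+.5)/k-.5+[x0,y0], cv2.minAreaRect(cn)
for n,c,box,th in(('T',T,(216,270,242,294),95),('S',S,(276,168,300,198),95)):
    p,r=up(c,*box,th=th);print(n)
    for z in(.114,.070):
        w=np.array([plane(c,q,z) for q in p]);
        e=np.roll(w,-1,0)-w
        print(z);print(np.c_[p,w[:,:2],np.linalg.norm(e,axis=1),np.degrees(np.arctan2(e[:,1],e[:,0]))])
```

```text
T
0.114
[[ 229.5625  276.0625    0.4763    0.2482    0.0211  112.974 ]
 [ 221.5625  279.3125    0.4681    0.2676    0.016  -162.6628]
 [ 223.3125  285.5625    0.4529    0.2628    0.0049 -123.5591]
 [ 224.9375  286.6875    0.4502    0.2588    0.0228  -71.2546]
 [ 233.8125  283.8125    0.4575    0.2372    0.0159   19.6551]
 [ 231.8125  277.6875    0.4724    0.2426    0.0069   55.2483]]
0.07
[[ 229.5625  276.0625    0.4781    0.2553    0.0218  112.974 ]
 [ 221.5625  279.3125    0.4696    0.2753    0.0165 -162.6628]
 [ 223.3125  285.5625    0.4538    0.2704    0.005  -123.5591]
 [ 224.9375  286.6875    0.451     0.2662    0.0235  -71.2546]
 [ 233.8125  283.8125    0.4586    0.2439    0.0164   19.6551]
 [ 231.8125  277.6875    0.474     0.2494    0.0071   55.2483]]
S
0.114
[[ 288.6875  172.9375    0.4701    0.2623    0.0209 -143.6482]
 [ 282.0625  176.3125    0.4533    0.2499    0.0468  -89.2989]
 [ 283.0625  187.5625    0.4539    0.2031    0.0202  -72.6841]
 [ 285.9375  192.1875    0.4599    0.1839    0.0193   20.3364]
 [ 293.4375  189.9375    0.478     0.1906    0.052    89.93  ]
 [ 292.3125  177.3125    0.478     0.2425    0.0213  111.8204]]
0.07
[[ 288.6875  172.9375    0.4704    0.3262    0.022  -143.6482]
 [ 282.0625  176.3125    0.4526    0.3131    0.0494  -89.2989]
 [ 283.0625  187.5625    0.4532    0.2637    0.0213  -72.6841]
 [ 285.9375  192.1875    0.4596    0.2434    0.0203   20.3364]
 [ 293.4375  189.9375    0.4786    0.2504    0.0549   89.93  ]
 [ 292.3125  177.3125    0.4787    0.3053    0.0225  111.8204]]
```

```bash
cat >> h.py <<'E'
def plan(p1,yaw1,n,p0=None,yaw0=None):
    from bench import ctrl
    s=ctrl.sense()
    p0=np.array(s['ee_pos'] if p0 is None else p0);yaw0=s['ee_rot'][2] if yaw0 is None else yaw0
    dy=(yaw1-yaw0+np.pi)%(2*np.pi)-np.pi;d=(np.array(p1)-p0)/n*1000;R=[]
    for i in range(n):
        a=yaw0+dy*i/n;c,k=np.cos(a),np.sin(a)
        R.append([round(float(v),1) for v in(d[0]*c+d[1]*k,d[0]*k-d[1]*c,-d[2])]+[round(float(-dy/n),4)])
    print(R)
E
python3 -c "
from h import *
plan((.4645,.252,.33),3.482,14)"
```

```text
[[-25.0, -18.1, 5.3, -0.0493], [-24.1, -19.3, 5.3, -0.0493], [-23.1, -20.5, 5.3, -0.0493], [-22.1, -21.6, 5.3, -0.0493], [-21.0, -22.7, 5.3, -0.0493], [-19.8, -23.7, 5.3, -0.0493], [-18.6, -24.6, 5.3, -0.0493], [-17.4, -25.5, 5.3, -0.0493], [-16.1, -26.4, 5.3, -0.0493], [-14.8, -27.1, 5.3, -0.0493], [-13.4, -27.8, 5.3, -0.0493], [-12.1, -28.4, 5.3, -0.0493], [-10.6, -29.0, 5.3, -0.0493], [-9.2, -29.5, 5.3, -0.0493]]
```

Emit:
arm_command([
  [[-25, -18, 5.3, -0.05], [-24, -19.3, 5.3, -0.05], [-23, -20.5, 5.3, -0.05], [-22, -21.6, 5.3, -0.05], [-21, -22.7, 5.3, -0.05], [-19.8, -23.7, 5.3, -0.05], [-18.6, -24.6, 5.3, -0.05], [-17.4, -25.5, 5.3, -0.05]],
], jaw=100)

```text
clock: 0.77
ee_pos: [0.3618, 0.4049, 0.3618]
ee_rot: [-3.141, -0.0, -3.089]
wrist_force: [1.0, 0.2, 0.7]
grip_width: 0.0872
grip_force: 0.0
```

Emit:
arm_command([
  [[-16, -26.4, 5.3, -0.05], [-14.8, -27, 5.3, -0.05], [-13.4, -27.8, 5.3, -0.05], [-12, -28.4, 5.3, -0.05], [-10.6, -29, 5.3, -0.05], [-9.2, -29.5, 5.3, -0.05], [0, 0, 0, 0], [0, 0, 0, 0]],
])

```text
clock: 1.43
ee_pos: [0.4665, 0.2517, 0.33]
ee_rot: [-3.141, -0.001, -2.796]
wrist_force: [-1.0, 0.9, 0.7]
grip_width: 0.0873
grip_force: 0.0
```

Run:
```python
from h import *
from bench import ctrl
s=ctrl.sense();print(s['ee_pos'],s['ee_rot'],s['clock'],s['q'],s['wrist_force'])
plan((.4645,.252,.258),3.482,5)
o=[]
for n,(x,y) in(('top',(228,281)),('side',(288,180))):
    c=ctrl.read_camera(n);f=c['frame'][y-40:y+40,x-40:x+40,::-1];o.append(cv2.resize(f,(400,400),interpolation=cv2.INTER_CUBIC))
cv2.imwrite('pics/a.png',np.hstack(o))
```

```text
[0.46652018 0.25174709 0.33002459] [-3.14094130e+00 -1.06216035e-03 -2.79551987e+00] 1.4333 [-0.79611414  0.1433894   0.23775052  1.86285849 -0.03658345  1.14075635
  1.37145235] [-1.03109201  0.94495937  0.74029374]
[[0.4, 0.2, 14.4, 0.0011], [0.4, 0.2, 14.4, 0.0011], [0.4, 0.2, 14.4, 0.0011], [0.4, 0.2, 14.4, 0.0011], [0.4, 0.2, 14.4, 0.0011]]
```

View pics/a.png

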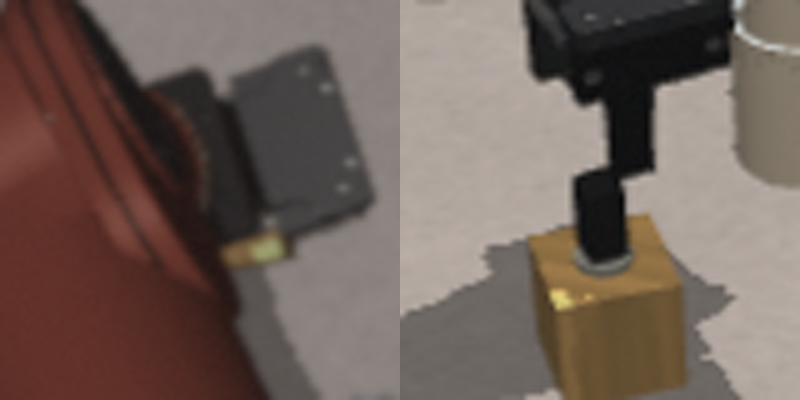

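The top view is hidden by the arm. In the side view the near finger, at about (294,166) in the full image, sits where it should relative to the handle at (288,180). I'll descend and grip.

Emit:
arm_command([
  [[0.4, 0, 15, 0], [0.4, 0, 15, 0], [0.4, 0, 15, 0], [0.4, 0, 15, 0], [0.4, 0, 12, 0], [0, 0, 0, 0], [0, 0, 0, 0]],
])

```text
clock: 2.12
ee_pos: [0.4632, 0.254, 0.2584]
ee_rot: [-3.142, -0.001, -2.79]
wrist_force: [0.3, 0.2, 0.0]
grip_width: 0.0867
grip_force: 0.0
```

Emit:
arm_command([
  [[0, 0, 0, 0], [0, 0, 0, 0], [0, 0, 0, 0], [0, 0, 0, 0], [0, 0, 0, 0], [0, 0, 0, 0], [0, 0, 0, 0], [0, 0, 0, 0]],
], jaw=0, force=25)

```text
clock: 2.78
ee_pos: [0.4639, 0.2529, 0.2586]
ee_rot: [-3.142, 0.0, -2.791]
wrist_force: [-0.4, -0.1, -0.0]
grip_width: 0.0416
grip_force: 0.0
```

Emit:
arm_command([
  [[0, 0, 0, 0], [0, 0, 0, 0], [0, 0, 0, 0], [0, 0, 0, 0], [0, 0, 0, 0], [0, 0, 0, 0], [0, 0, 0, 0]],
])

```text
clock: 3.37
ee_pos: [0.4639, 0.2529, 0.2585]
ee_rot: [-3.142, -0.0, -2.791]
wrist_force: [-0.7, -0.3, 0.8]
grip_width: 0.0215
grip_force: 24.9
```

Emit:
arm_command([
  [[0, 0, -10, 0], [0, 0, -20, 0], [0, 0, -25, 0], [0, 0, -20, 0], [0, 0, 0, 0], [0, 0, 0, 0]],
])

```text
clock: 3.87
ee_pos: [0.4641, 0.253, 0.335]
ee_rot: [3.141, 0.002, -2.791]
wrist_force: [0.1, 1.3, -1.7]
grip_width: 0.0217
grip_force: 24.9
```

```bash
python3 -c "
from h import *
from bench import ctrl
print(ctrl.sense()['ee_pos'],ctrl.sense()['wrist_force'])
plan((.507,.0155,.315),2.952,14)"
```

```text
[0.46414341 0.25301054 0.33504068] [ 0.10359116  1.27723615 -1.70307034]
[[2.9, -17.0, 1.4, 0.0386], [2.3, -17.1, 1.4, 0.0386], [1.6, -17.2, 1.4, 0.0386], [1.0, -17.2, 1.4, 0.0386], [0.3, -17.2, 1.4, 0.0386], [-0.4, -17.2, 1.4, 0.0386], [-1.0, -17.2, 1.4, 0.0386], [-1.7, -17.2, 1.4, 0.0386], [-2.4, -17.1, 1.4, 0.0386], [-3.0, -17.0, 1.4, 0.0386], [-3.7, -16.8, 1.4, 0.0386], [-4.3, -16.7, 1.4, 0.0386], [-4.9, -16.5, 1.4, 0.0386], [-5.6, -16.3, 1.4, 0.0386]]
```

Emit:
arm_command([
  [[2.9, -17, 1.4, 0.0386], [2.3, -17.1, 1.4, 0.0386], [1.6, -17.2, 1.4, 0.0386], [1, -17.2, 1.4, 0.0386], [0.3, -17.2, 1.4, 0.0386], [-0.4, -17.2, 1.4, 0.0386], [-1, -17.2, 1.4, 0.0386], [-1.7, -17.2, 1.4, 0.0386]],
])

```text
clock: 4.53
ee_pos: [0.4886, 0.1152, 0.3222]
ee_rot: [-3.142, -0.0, -3.105]
wrist_force: [0.8, 0.5, -1.2]
grip_width: 0.0221
grip_force: 24.9
```

Emit:
arm_command([
  [[-2.4, -17.1, 1.4, 0.0386], [-3, -17, 1.4, 0.0386], [-3.7, -16.8, 1.4, 0.0386], [-4.3, -16.7, 1.4, 0.0386], [-4.9, -16.5, 1.4, 0.0386], [-5.6, -16.3, 1.4, 0.0386], [0, 0, 0, 0], [0, 0, 0, 0]],
])

```text
clock: 5.2
ee_pos: [0.507, 0.0139, 0.3138]
ee_rot: [-3.141, -0.0, 2.948]
wrist_force: [0.1, 0.1, -1.4]
grip_width: 0.0222
grip_force: 24.9
```

Run:
```python
from h import *
from bench import ctrl
s=ctrl.sense();print(s['ee_pos'],s['ee_rot'],s['clock'],s['wrist_force'])
o=[];d={}
for n,(x,y) in(('top',(324,268)),('side',(310,255))):
    c=ctrl.read_camera(n);d[n]=c;f=c['frame'][y-40:y+40,x-40:x+40,::-1];o.append(cv2.resize(f,(400,400),interpolation=cv2.INTER_CUBIC))
    print(n,proj(c,np.array(s['ee_pos'])-[0,0,.2435]))
pickle.dump(d,open('c1.pkl','wb'))
cv2.imwrite('pics/b.png',np.hstack(o))
```

```text
[0.50699452 0.01394952 0.31382722] [-3.14131944e+00 -1.35396465e-04  2.94828938e+00] 5.2 [ 0.10592449  0.06043808 -1.44891423]
top [324.81278559 265.90580027]
side [312.22972595 252.93597197]
```

View pics/b.png

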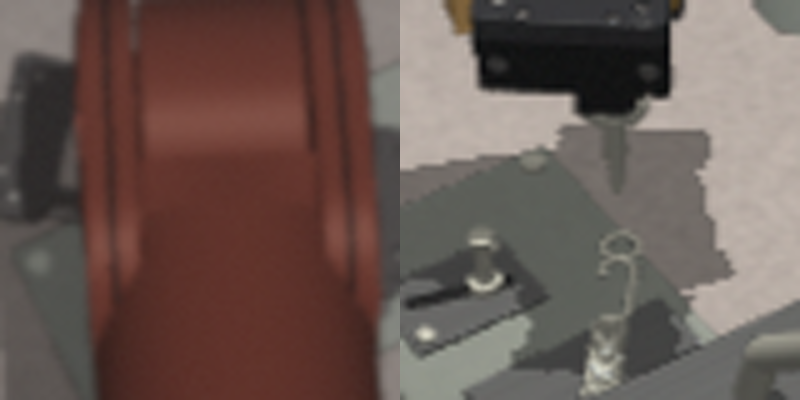

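The top view is blocked again. In the side view the tip is at about (313,253) and the eye at about (313.6,263.6) in full-image pixels. I'll zoom to refine both.

Run:
```python
from h import *
c=pickle.load(open('c1.pkl','rb'))['side']
f=c['frame'][235:280,285:345,::-1];f=cv2.resize(f,(800,600),interpolation=cv2.INTER_CUBIC)
f=cv2.convertScaleAbs(f,alpha=1.4)
cv2.imwrite('pics/c.png',f)
```

```text
(no output)
```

View pics/c.png

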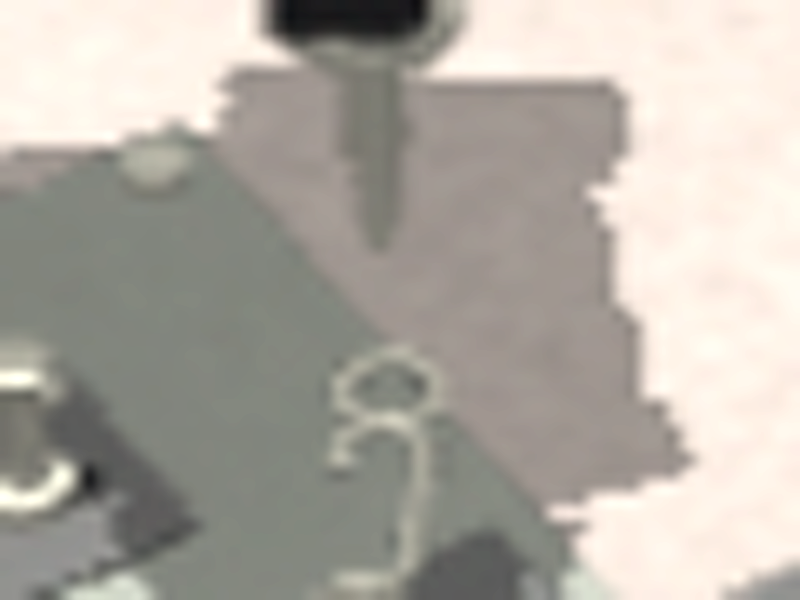

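The zoom puts the tip at (313.0,253.3) and the eye centre at (313.5,263.3), with the hook open to the left.

Run:
```python
from h import *
from scipy.optimize import least_squares
np.set_printoptions(precision=4,suppress=True)
c=pickle.load(open('c1.pkl','rb'))['side']
p=np.array([.50699,.01395,.0703]);q=proj(c,p);b=np.array([313.0,253.25])-q;print('bias',b)
e=np.array([313.5,263.3])
print('eye uncorr',plane(c,e,.04),'corr',plane(c,e-b,.04),plane(c,np.array([313,253.25]),.0703))
pp=sum([np.array((286.3,262.1))])-.4
print('post',plane(c,pp-b,.05))
```

```text
bias [0.7719 0.3049]
eye uncorr [0.5086 0.0126 0.04  ] corr [0.507  0.0138 0.04  ] [0.5086 0.0128 0.0703]
post [0.4464 0.0157 0.05  ]
```

Emit:
arm_command([
  [[0.3, 0.6, 8, 0], [0.3, 0.6, 8, 0], [0.3, 0.6, 8, 0], [0, 0, 0, 0], [0, 0, 0, 0], [0, 0, 0, 0]],
])

```text
clock: 5.8
ee_pos: [0.5063, 0.0174, 0.2899]
ee_rot: [-3.141, -0.0, 2.952]
wrist_force: [-0.7, -0.4, -1.0]
grip_width: 0.0219
grip_force: 24.9
```

Run:
```python
from h import *
from bench import ctrl
s=ctrl.sense();print(s['ee_pos'],s['ee_rot'],s['clock'],s['wrist_force'])
c=ctrl.read_camera('side');print(proj(c,np.array(s['ee_pos'])-[0,0,.2435]))
f=c['frame'][235:280,285:345,::-1];f=cv2.resize(f,(800,600),interpolation=cv2.INTER_CUBIC)
f=cv2.convertScaleAbs(f,alpha=1.4)
cv2.imwrite('pics/d.png',f)
```

```text
[0.50626534 0.01742906 0.28987473] [-3.14130080e+00 -2.47971422e-04  2.95159876e+00] 5.8 [-0.67046554 -0.39076166 -0.97726238]
[312.16726    259.81042241]
```

View pics/d.png

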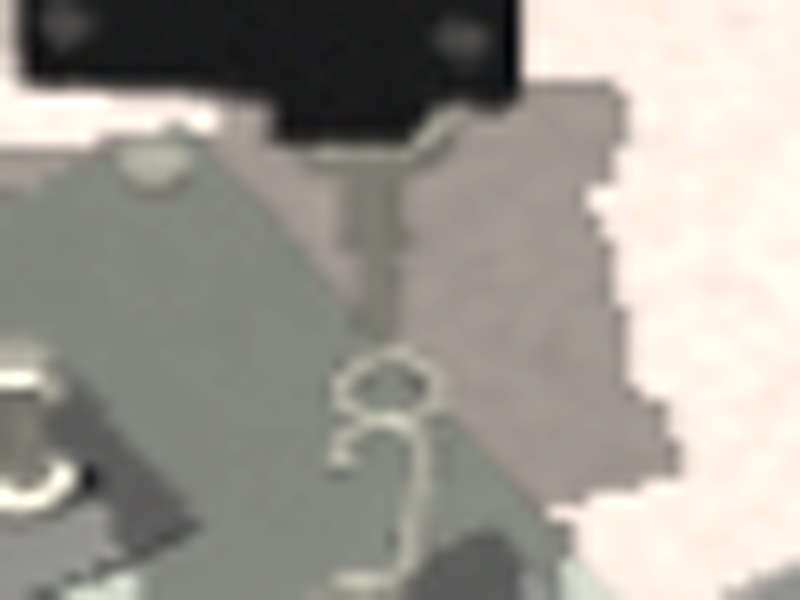

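Emit:
arm_command([
  [[-1.1, -2.0, 0, 0], [0, 0, 0, 0], [0, 0, 3, 0], [0, 0, 3, 0], [0, 0, 2, 0], [0, 0, 0, 0], [0, 0, 0, 0]],
])

```text
clock: 6.43
ee_pos: [0.5069, 0.0152, 0.2817]
ee_rot: [-3.141, -0.0, 2.951]
wrist_force: [0.7, -0.1, 0.1]
grip_width: 0.0221
grip_force: 24.9
```

Emit:
arm_command([
  [[0, 0, 2, 0], [0, 0, 1, 0], [0, 0, 0, 0], [0, 0, 0, 0]],
])

```text
clock: 6.77
ee_pos: [0.5069, 0.0151, 0.2789]
ee_rot: [-3.141, -0.0, 2.951]
wrist_force: [0.1, -0.0, -1.2]
grip_width: 0.0221
grip_force: 24.9
```

Run:
```python
from h import *
from bench import ctrl
import time
for i in range(3):
    c=ctrl.read_camera('side');s=ctrl.sense();print(s['ee_pos'],s['wrist_force'],s['ft_torque'])
f=c['frame'][235:280,285:345,::-1];f=cv2.resize(f,(800,600),interpolation=cv2.INTER_CUBIC)
f=cv2.convertScaleAbs(f,alpha=1.4)
cv2.imwrite('pics/e.png',f)
```

```text
[0.50696935 0.01511641 0.2789993 ] [ 0.70303617  0.0405179  -1.54585429] [ 0.01816406  0.00022629 -0.02173215]
[0.50698562 0.01514637 0.27902141] [-0.03796476 -0.09091844 -0.75851095] [-0.02802503  0.03751552  0.0653452 ]
[0.50698311 0.01515173 0.27904128] [ 0.67528985  0.49974201 -1.00218052] [ 0.02031634 -0.0208763  -0.01412068]
```

View pics/e.png

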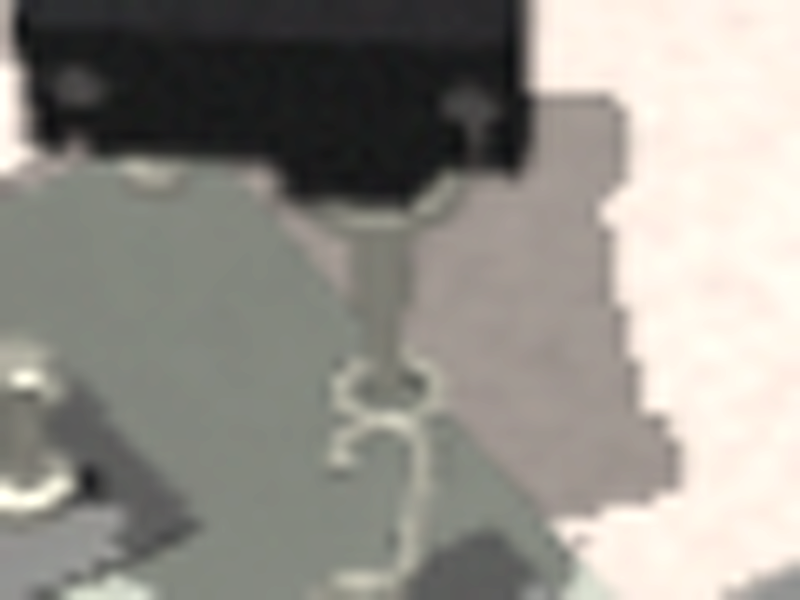

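The pin passes in front of the far rim and ends inside the eye, at about (385,390) in the crop, with no contact force. I'll go deeper, to a tip height of about 26 mm.

Emit:
arm_command([
  [[-0.6, 0, 2, 0], [0, 0, 2, 0], [0, 0, 2, 0], [0, 0, 2, 0], [0, 0, 1.5, 0], [0, 0, 0, 0], [0, 0, 0, 0]],
])

```text
clock: 7.5
ee_pos: [0.5075, 0.015, 0.2693]
ee_rot: [-3.141, -0.0, 2.951]
wrist_force: [0.3, 1.1, -1.8]
grip_width: 0.022
grip_force: 24.9
```

Run:
```python
from h import *
from bench import ctrl
W=[]
for i in range(3):
    c=ctrl.read_camera('side');s=ctrl.sense();W.append(s['wrist_force'])
print(s['ee_pos'],s['ee_rot'],np.mean(W,0))
B=np.array([.4868,-.0896]);v=np.array(s['ee_pos'][:2])-B;print(np.hypot(*v),np.arctan2(v[1],v[0]))
```

```text
[0.50758006 0.01502971 0.26955457] [3.14156198e+00 1.24175276e-04 2.95132954e+00] [-0.44028798 -0.02638615 -2.18067222]
0.10667327103669696 1.3747417259739922
```

Emit:
arm_command([
  [[0, 1, 0, 0], [0, 1, 0, 0], [0, 1, 0, 0], [0, 1, 0, 0], [0, 1, 0, 0], [0, 1, 0, 0], [0, 0, 0, 0], [0, 0, 0, 0]],
])

```text
clock: 8.32
ee_pos: [0.5087, 0.0209, 0.2694]
ee_rot: [-3.141, -0.0, 2.951]
wrist_force: [-1.3, -2.9, -1.5]
grip_width: 0.0217
grip_force: 24.8
```

```bash
cat >> h.py <<'E'
def st(n=4):
    from bench import ctrl
    W=[]
    for i in range(n):
        ctrl.read_camera('side');s=ctrl.sense();W.append(s['wrist_force'])
    w=np.mean(W,0);B=np.array([.4868,-.0896]);v=np.array(s['ee_pos'][:2])-B;a=np.arctan2(v[1],v[0])
    print(s['clock'],np.round(s['ee_pos'],4),np.round(s['ee_rot'],3),'F',np.round(w,2),'r',round(np.hypot(*v)*1000,1),'ang',round(a,3),'press ang',round(a-2.035,3),'Frad',round(w[0]*np.cos(a)+w[1]*np.sin(a),2),'Ftan',round(-w[0]*np.sin(a)+w[1]*np.cos(a),2))
E
python3 -c "
from h import *
st()"
```

```text
8.5167 [0.5087 0.0208 0.2694] [-3.141 -0.     2.951] F [-0.04 -2.54 -1.26] r 112.6 ang 1.375 press ang -0.66 Frad -2.5 Ftan -0.45
```

Emit:
arm_command([
  [[0, 2, 0, 0], [0, 2, 0, 0], [0, 2, 0, 0], [0, 2, 0, 0], [0, 2, 0, 0], [0, 2, 0, 0], [0, 2, 0, 0], [0, 2, 0, 0]],
])

```text
clock: 9.18
ee_pos: [0.5117, 0.0367, 0.2694]
ee_rot: [-3.141, -0.0, 2.951]
wrist_force: [-0.6, -4.8, -2.5]
grip_width: 0.022
grip_force: 24.9
```

Emit:
arm_command([
  [[0, 2, 0, 0], [0, 2, 0, 0], [0, 2, 0, 0], [0, 2, 0, 0], [0, 2, 0, 0], [0, 0, 0, 0], [0, 0, 0, 0], [0, 0, 0, 0]],
])

```text
clock: 9.85
ee_pos: [0.5135, 0.0462, 0.2694]
ee_rot: [-3.141, -0.0, 2.951]
wrist_force: [-1.6, -6.2, 0.4]
grip_width: 0.0219
grip_force: 25.1
```

```bash
python3 -c "
from h import *
st(5)"
```

```text
10.1 [0.5135 0.0462 0.2694] [-3.141 -0.     2.951] F [-0.98 -5.95 -1.11] r 138.4 ang 1.377 press ang -0.658 Frad -6.03 Ftan -0.19
```

Emit:
arm_command([
  [[0, 2, 0, 0], [0, 2, 0, 0], [0, 2, 0, 0], [0, 2, 0, 0], [0, 1.5, 0, 0], [0, 0, 0, 0], [0, 0, 0, 0], [0, 0, 0, 0]],
])

```text
clock: 10.77
ee_pos: [0.5153, 0.0553, 0.2693]
ee_rot: [-3.14, -0.0, 2.951]
wrist_force: [-1.0, -7.1, -0.6]
grip_width: 0.0221
grip_force: 25.1
```

Run:
```python
from h import *
from bench import ctrl
st(5)
c=ctrl.read_camera('side');d={'side':c}
f=c['frame'][220:280,265:345,::-1];f=cv2.resize(f,(800,600),interpolation=cv2.INTER_CUBIC)
cv2.imwrite('pics/f.png',cv2.convertScaleAbs(f,alpha=1.4))
```

```text
11.0167 [0.5153 0.0552 0.2693] [-3.14  -0.     2.951] F [-1.87 -6.41 -0.59] r 147.6 ang 1.377 press ang -0.658 Frad -6.65 Ftan 0.6
```

View pics/f.png

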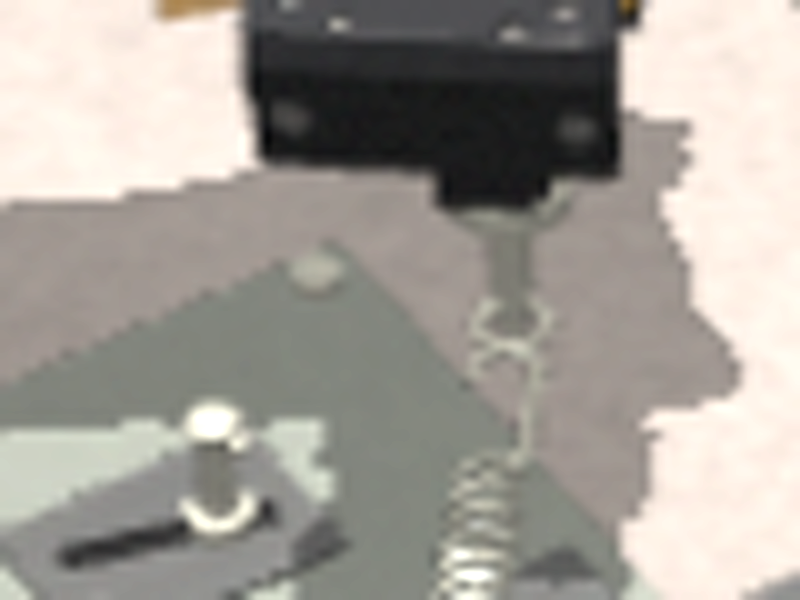

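The pin is in the eye at (512,322) and the spring is stretched. The post head is at (213,422). I'll now swing counter-clockwise about the bolt.

Emit:
arm_command([
  [[4.1, -0.06, 0, -0.028], [4.1, -0.06, 0, -0.028], [4.1, -0.06, 0, -0.028], [4.1, -0.06, 0, -0.028], [4.1, -0.06, 0, -0.028], [4.1, -0.06, 0, -0.028], [4.1, -0.06, 0, -0.028], [4.1, -0.06, 0, -0.028]],
])

```text
clock: 11.73
ee_pos: [0.4827, 0.0578, 0.2695]
ee_rot: [-3.141, 0.0, -3.107]
wrist_force: [0.3, -7.1, -1.7]
grip_width: 0.0224
grip_force: 25.1
```

```bash
python3 -c "
from h import *
st(3)"
```

```text
11.8833 [0.4826 0.0578 0.2695] [-3.141  0.    -3.108] F [-0.26 -7.39 -1.51] r 147.4 ang 1.599 press ang -0.436 Frad -7.38 Ftan 0.47
```

Emit:
arm_command([
  [[4.1, -0.06, 0, -0.028], [4.1, -0.06, 0, -0.028], [4.1, -0.06, 0, -0.028], [4.1, -0.06, 0, -0.028], [4.1, -0.06, 0, -0.028], [4.1, -0.06, 0, -0.028], [4.1, -0.06, 0, -0.028], [4.1, -0.06, 0, -0.028]],
])

```text
clock: 12.55
ee_pos: [0.4506, 0.0531, 0.2697]
ee_rot: [-3.141, 0.001, -2.883]
wrist_force: [2.9, -6.9, -1.8]
grip_width: 0.022
grip_force: 25.1
```

```bash
python3 -c "
from h import *
st(4)"
```

```text
12.75 [0.4507 0.0531 0.2697] [-3.141e+00  1.000e-03 -2.884e+00] F [ 1.69 -7.27 -1.68] r 147.2 ang 1.819 press ang -0.216 Frad -7.46 Ftan 0.15
```

Emit:
arm_command([
  [[2, 0, 0, -0.0136], [2, 0, 0, -0.0136], [2, 0, 0, -0.0136], [2, 0, 0, -0.0136], [2, 0, 0, -0.0136], [2, 0, 0, -0.0136], [0, 0, 0, 0], [0, 0, 0, 0]],
])

```text
clock: 13.42
ee_pos: [0.4393, 0.0497, 0.2698]
ee_rot: [-3.141, 0.001, -2.802]
wrist_force: [2.0, -6.1, -2.2]
grip_width: 0.0216
grip_force: 25.1
```

```bash
python3 -c "
from h import *
st(4)"
```

```text
13.6167 [0.4394 0.0497 0.2698] [-3.140e+00  1.000e-03 -2.803e+00] F [ 2.03 -6.89 -2.32] r 147.2 ang 1.899 press ang -0.136 Frad -7.18 Ftan 0.3
```

Emit:
arm_command([
  [[1, 0, 0, -0.0068], [1, 0, 0, -0.0068], [1, 0, 0, -0.0068], [1, 0, 0, -0.0068], [0, 0, 0, 0], [0, 0, 0, 0]],
])

```text
clock: 14.12
ee_pos: [0.4356, 0.0484, 0.2698]
ee_rot: [-3.14, 0.001, -2.775]
wrist_force: [2.7, -7.2, -3.5]
grip_width: 0.0217
grip_force: 25.1
```

```bash
python3 -c "
from h import *
st(4)"
```

```text
14.3167 [0.4357 0.0484 0.2698] [-3.140e+00  1.000e-03 -2.775e+00] F [ 2.17 -7.09 -1.94] r 147.2 ang 1.926 press ang -0.109 Frad -7.4 Ftan 0.43
```

Emit:
arm_command([
  [[1, 0, 0, -0.0068], [1, 0, 0, -0.0068], [1, 0, 0, -0.0068], [0, 0, 0, 0], [0, 0, 0, 0]],
])

```text
clock: 14.73
ee_pos: [0.4329, 0.0473, 0.2698]
ee_rot: [-3.14, 0.002, -2.755]
wrist_force: [2.9, -6.8, -2.0]
grip_width: 0.0216
grip_force: 25.1
```

```bash
python3 -c "
from h import *
st(4)"
```

```text
14.9333 [0.4329 0.0473 0.2698] [-3.140e+00  2.000e-03 -2.755e+00] F [ 2.63 -6.99 -2.3 ] r 147.1 ang 1.946 press ang -0.089 Frad -7.47 Ftan 0.12
```

Emit:
arm_command([
  [[1, 0, 0, -0.0068], [1, 0, 0, -0.0068], [0, 0, 0, 0], [0, 0, 0, 0]],
])

```text
clock: 15.27
ee_pos: [0.431, 0.0466, 0.2698]
ee_rot: [-3.14, 0.002, -2.741]
wrist_force: [2.6, -7.0, -3.1]
grip_width: 0.0214
grip_force: 25.1
```

```bash
python3 -c "
from h import *
st(4)"
```

```text
15.4667 [0.4311 0.0466 0.2698] [-3.140e+00  2.000e-03 -2.741e+00] F [ 2.63 -6.93 -2.14] r 147.1 ang 1.959 press ang -0.076 Frad -7.41 Ftan 0.19
```

Emit:
arm_command([
  [[1, 0, 0, -0.0068], [1, 0, 0, -0.0068], [0, 0, 0, 0], [0, 0, 0, 0]],
])

```text
clock: 15.8
ee_pos: [0.4296, 0.046, 0.27]
ee_rot: [-3.14, 0.003, -2.727]
wrist_force: [4.5, -6.4, -3.7]
grip_width: 0.0215
grip_force: 25.2
```

```bash
python3 -c "
from h import *
st(4)"
```

```text
16.0 [0.4296 0.046  0.27  ] [-3.140e+00  3.000e-03 -2.728e+00] F [ 4.54 -6.05 -3.13] r 147.2 ang 1.97 press ang -0.065 Frad -7.34 Ftan -1.83
```

Emit:
arm_command([
  [[-0.5, -1, 0, 0], [0, -1.5, 0, 0], [0, -1.5, 0, 0], [0, -1.5, 0, 0], [0, -1.5, 0, 0], [0, -1, 0, 0], [0, 0, 0, 0], [0, 0, 0, 0]],
])

```text
clock: 16.67
ee_pos: [0.4331, 0.0389, 0.2699]
ee_rot: [-3.14, 0.002, -2.728]
wrist_force: [3.2, -6.1, -1.5]
grip_width: 0.0215
grip_force: 25.2
```

```bash
python3 -c "
from h import *
st(4)"
```

```text
16.8667 [0.4331 0.0389 0.2699] [-3.140e+00  2.000e-03 -2.728e+00] F [ 2.97 -5.54 -2.41] r 139.2 ang 1.967 press ang -0.068 Frad -6.26 Ftan -0.6
```

Emit:
arm_command([
  [[0, -1, 0, 0], [0, -1, 0, 0], [0, -1, 0, 0], [0, -1, 0, 0], [0, 0, 0, 0], [0, 0, 0, 0]],
])

```text
clock: 17.37
ee_pos: [0.4346, 0.0353, 0.2699]
ee_rot: [-3.141, 0.002, -2.727]
wrist_force: [2.6, -5.4, -2.4]
grip_width: 0.022
grip_force: 25.2
```

```bash
python3 -c "
from h import *
st(4)"
```

```text
17.5667 [0.4346 0.0353 0.2699] [-3.141e+00  2.000e-03 -2.727e+00] F [ 2.31 -5.53 -2.5 ] r 135.4 ang 1.966 press ang -0.069 Frad -5.99 Ftan 0.0
```

Emit:
arm_command([
  [[0, -1, 0, 0], [0, -1, 0, 0], [0, 0, 0, 0], [0, 0, 0, 0]],
])

```text
clock: 17.9
ee_pos: [0.4354, 0.0335, 0.2699]
ee_rot: [-3.141, 0.002, -2.727]
wrist_force: [2.7, -5.5, -1.9]
grip_width: 0.0217
grip_force: 25.2
```

```bash
python3 -c "
from h import *
st(4)"
```

```text
18.1 [0.4354 0.0335 0.2699] [-3.141e+00  2.000e-03 -2.727e+00] F [ 2.64 -5.05 -2.45] r 133.4 ang 1.966 press ang -0.069 Frad -5.68 Ftan -0.49
```

Emit:
arm_command([
  [[0, -1, 0, 0], [0, -1, 0, 0], [0, 0, 0, 0], [0, 0, 0, 0]],
])

```text
clock: 18.43
ee_pos: [0.436, 0.0317, 0.2698]
ee_rot: [-3.141, 0.002, -2.727]
wrist_force: [4.3, -3.3, -2.1]
grip_width: 0.022
grip_force: 25.2
```

```bash
python3 -c "
from h import *
st(4)"
```

```text
18.6333 [0.436  0.0317 0.2698] [-3.141e+00  2.000e-03 -2.727e+00] F [ 3.55 -3.79 -2.04] r 131.5 ang 1.967 press ang -0.068 Frad -4.87 Ftan -1.81
```

Emit:
arm_command([
  [[-0.8, 0, 0, 0], [0, -0.7, 0, 0], [0, -0.7, 0, 0], [0, 0, 0, 0], [0, 0, 0, 0]],
])

```text
clock: 19.05
ee_pos: [0.4369, 0.0309, 0.2696]
ee_rot: [3.141, 0.001, -2.727]
wrist_force: [2.2, -2.1, -1.6]
grip_width: 0.0219
grip_force: 25.2
```

```bash
python3 -c "
from h import *
st(4)"
```

```text
19.25 [0.4369 0.0308 0.2695] [ 3.141  0.    -2.727] F [ 2.41 -1.85 -1.24] r 130.4 ang 1.964 press ang -0.071 Frad -2.63 Ftan -1.52
```

Emit:
arm_command([
  [[-0.7, -0.7, 0, 0], [0, -0.7, 0, 0], [0, 0, 0, 0], [0, 0, 0, 0]],
])

```text
clock: 19.58
ee_pos: [0.4377, 0.0299, 0.2693]
ee_rot: [3.141, -0.001, -2.727]
wrist_force: [0.4, -0.0, -2.2]
grip_width: 0.0223
grip_force: 25.2
```

```bash
python3 -c "
from h import *
st(4)"
```

```text
19.7833 [0.4379 0.0298 0.2694] [ 3.141 -0.    -2.727] F [-0.06 -0.35 -1.86] r 129.0 ang 1.96 press ang -0.075 Frad -0.3 Ftan 0.19
```

Emit:
arm_command([
  [[0, -1, 0, 0], [0, -1, 0, 0], [0, 0, -2, 0], [0, 0, -2, 0], [0, 0, 0, 0], [0, 0, 0, 0]],
])

```text
clock: 20.28
ee_pos: [0.4389, 0.0279, 0.2737]
ee_rot: [-3.142, 0.0, -2.727]
wrist_force: [-0.2, 0.2, -1.7]
grip_width: 0.0222
grip_force: 25.2
```

```bash
python3 -c "
from h import *
st(4)"
```

```text
20.4833 [0.4388 0.0279 0.2734] [-3.142 -0.    -2.727] F [ 0.01  0.22 -1.04] r 126.9 ang 1.959 press ang -0.076 Frad 0.2 Ftan -0.1
```

Nothing is pressing on the pin now, so I'll lift it out.

Emit:
arm_command([
  [[0, 0, -3, 0], [0, 0, -4, 0], [0, 0, -6, 0], [0, 0, -10, 0], [0, 0, -15, 0], [0, 0, -20, 0], [0, 0, -6, 0], [0, 0, 0, 0]],
])

```text
clock: 21.15
ee_pos: [0.4395, 0.0279, 0.3396]
ee_rot: [-3.141, 0.004, -2.727]
wrist_force: [0.4, -0.3, -1.0]
grip_width: 0.022
grip_force: 25.2
```

```bash
python3 -c "
from h import *
st(1)
plan((.4639,.2529,.340),-2.791,14)"
```

```text
21.2 [0.4391 0.0279 0.3382] [-3.142e+00  2.000e-03 -2.727e+00] F [-0.4  -0.6  -0.84] r 126.8 ang 1.957 press ang -0.078 Frad -0.41 Ftan 0.6
[[-8.1, 14.0, -0.1, 0.0045], [-8.0, 14.0, -0.1, 0.0045], [-8.0, 14.1, -0.1, 0.0045], [-7.9, 14.1, -0.1, 0.0045], [-7.8, 14.1, -0.1, 0.0045], [-7.8, 14.2, -0.1, 0.0045], [-7.7, 14.2, -0.1, 0.0045], [-7.6, 14.3, -0.1, 0.0045], [-7.6, 14.3, -0.1, 0.0045], [-7.5, 14.3, -0.1, 0.0045], [-7.4, 14.4, -0.1, 0.0045], [-7.4, 14.4, -0.1, 0.0045], [-7.3, 14.4, -0.1, 0.0045], [-7.3, 14.5, -0.1, 0.0045]]
```

Emit:
arm_command([
  [[-8.1, 14, 0, 0.0045], [-8, 14, 0, 0.0045], [-8, 14.1, 0, 0.0045], [-7.9, 14.1, 0, 0.0045], [-7.8, 14.1, 0, 0.0045], [-7.8, 14.2, 0, 0.0045], [-7.7, 14.2, 0, 0.0045], [-7.6, 14.3, 0, 0.0045]],
])

```text
clock: 21.87
ee_pos: [0.4526, 0.1571, 0.3362]
ee_rot: [-3.141, -0.002, -2.764]
wrist_force: [0.3, 0.5, -1.4]
grip_width: 0.0217
grip_force: 25.2
```

Emit:
arm_command([
  [[-7.6, 14.3, 0, 0.0045], [-7.5, 14.3, 0, 0.0045], [-7.4, 14.4, 0, 0.0045], [-7.4, 14.4, 0, 0.0045], [-7.3, 14.4, 0, 0.0045], [-7.3, 14.5, 0, 0.0045], [0, 0, 0, 0], [0, 0, 0, 0]],
])

```text
clock: 22.53
ee_pos: [0.4631, 0.2535, 0.3361]
ee_rot: [-3.141, -0.002, -2.789]
wrist_force: [0.8, -0.1, -0.7]
grip_width: 0.021
grip_force: 25.2
```

Run:
```python
from h import *
from bench import ctrl
st(4)
plan((.4639,.2529,.30),-2.791,4)
o=[]
for n,(x,y) in(('side',(288,180)),('side',(295,262))):
    c=ctrl.read_camera(n);f=c['frame'][y-35:y+35,x-35:x+35,::-1];o.append(cv2.resize(f,(400,400),interpolation=cv2.INTER_CUBIC))
cv2.imwrite('pics/g.png',cv2.convertScaleAbs(np.hstack(o),alpha=1.3))
```

```text
22.7333 [0.4636 0.252  0.3371] [-3.141e+00 -1.000e-03 -2.792e+00] F [-0.34 -0.22 -1.38] r 342.4 ang 1.639 press ang -0.396 Frad -0.2 Ftan 0.35
[[-0.1, 0.2, 9.3, -0.0001], [-0.2, 0.2, 9.3, -0.0001], [-0.2, 0.2, 9.3, -0.0001], [-0.2, 0.2, 9.3, -0.0001]]
```

View pics/g.png

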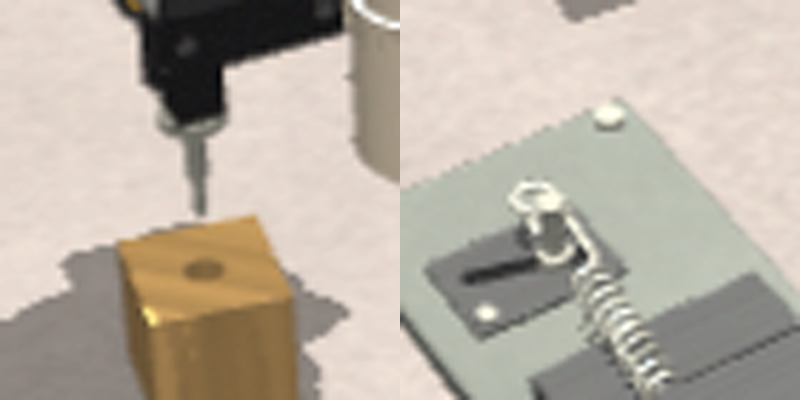

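The side view shows the hook holding the post (right panel, about (545,215)). The pin hangs straight above the block's hole, at (203,270) in the left panel. I'll lower the puller gently.

Emit:
arm_command([
  [[-0.2, 0.6, 8, 0], [-0.2, 0, 8, 0], [0, 0, 8, 0], [0, 0, 6, 0], [0, 0, 5, 0], [0, 0, 0, 0], [0, 0, 0, 0]],
])

```text
clock: 23.42
ee_pos: [0.4637, 0.2536, 0.3021]
ee_rot: [-3.141, -0.001, -2.79]
wrist_force: [-0.3, -0.1, -1.0]
grip_width: 0.0215
grip_force: 25.2
```

```bash
python3 -c "
from h import *
st(3)"
```

```text
23.5667 [0.4639 0.2537 0.3028] [ 3.141e+00  1.000e-03 -2.790e+00] F [ 0.22 -0.25 -1.87] r 344.1 ang 1.637 press ang -0.398 Frad -0.27 Ftan -0.2
```

Emit:
arm_command([
  [[0, 0, 5, 0], [0, 0, 5, 0], [0, 0, 5, 0], [0, 0, 5, 0], [0, 0, 0, 0], [0, 0, 0, 0]],
])

```text
clock: 24.07
ee_pos: [0.4636, 0.2536, 0.2819]
ee_rot: [-3.141, -0.001, -2.79]
wrist_force: [0.9, 0.1, -2.2]
grip_width: 0.0218
grip_force: 25.2
```

```bash
python3 -c "
from h import *
st(3)"
```

```text
24.2167 [0.4638 0.2537 0.2827] [ 3.142  0.    -2.79 ] F [-0.24  0.36 -1.57] r 344.1 ang 1.638 press ang -0.397 Frad 0.37 Ftan 0.22
```

Emit:
arm_command([
  [[0, 0, 5, 0], [0, 0, 5, 0], [0, 0, 5, 0], [0, 0, 4, 0], [0, 0, 2, 0], [0, 0, 2, 0], [0, 0, 0, 0], [0, 0, 0, 0]],
])

```text
clock: 24.88
ee_pos: [0.4637, 0.2537, 0.2594]
ee_rot: [-3.142, -0.0, -2.79]
wrist_force: [-0.8, -0.3, -1.3]
grip_width: 0.022
grip_force: 25.2
```

```bash
python3 -c "
from h import *
st(3)"
```

```text
25.0333 [0.4638 0.2537 0.2597] [ 3.141  0.    -2.79 ] F [-0.1   0.17 -1.58] r 344.1 ang 1.638 press ang -0.397 Frad 0.18 Ftan 0.09
```

Emit:
arm_command([
  [[0, 0, 1, 0], [0, 0, 1, 0], [0, 0, 0, 0], [0, 0, 0, 0]],
])

```text
clock: 25.37
ee_pos: [0.464, 0.2537, 0.2585]
ee_rot: [3.141, 0.001, -2.79]
wrist_force: [-1.8, -1.3, 9.1]
grip_width: 0.0218
grip_force: 25.0
```

Emit:
arm_command([
  [[0, 0, 0, 0], [0, 0, 0, 0], [0, 0, 0, 0], [0, 0, 0, 0], [0, 0, 0, 0], [0, 0, 0, 0], [0, 0, 0, 0], [0, 0, 0, 0]],
], jaw=100)

```text
clock: 26.03
ee_pos: [0.4637, 0.2536, 0.2574]
ee_rot: [-3.142, -0.0, -2.79]
wrist_force: [0.5, -0.0, 0.0]
grip_width: 0.0674
grip_force: 0.0
```

Emit:
arm_command([
  [[0, 0, 0, 0], [0, 0, 0, 0], [0, 0, -10, 0], [0, 0, -20, 0], [0, 0, -25, 0], [0, 0, -30, 0], [0, 0, -30, 0], [0, 0, -20, 0]],
])

```text
clock: 26.7
ee_pos: [0.4639, 0.2535, 0.3963]
ee_rot: [3.141, 0.003, -2.791]
wrist_force: [0.7, -0.2, 0.2]
grip_width: 0.0867
grip_force: 0.0
```

Run:
```python
from h import *
from bench import ctrl
st(2)
c=ctrl.read_camera('side');c0=pickle.load(open('c0.pkl','rb'))['side']
def hd(c):
    g=cv2.cvtColor(c['frame'],cv2.COLOR_RGB2GRAY)[168:198,276:300]
    cn=max(cv2.findContours((g<95).astype(np.uint8),0,1)[0],key=cv2.contourArea);return cv2.boundingRect(cn),cv2.contourArea(cn)
print(hd(c0),hd(c))
```

```text
26.8 [0.4645 0.2539 0.3972] [ 3.14   0.007 -2.791] F [1.27 0.24 1.87] r 344.2 ang 1.636 press ang -0.399 Frad 0.16 Ftan -1.28
((7, 5, 11, 20), 151.5) ((6, 5, 13, 22), 184.5)
```

Emit:
arm_command([
  [[0, 0, 0, 0], [0, 0, 0, 0], [0, 0, 0, 0], [0, 0, 0, 0], [0, 0, 0, 0], [0, 0, 0, 0]],
])

```text
clock: 27.35
ee_pos: [0.4637, 0.2536, 0.3921]
ee_rot: [-3.141, -0.001, -2.79]
wrist_force: [0.1, 0.1, 0.1]
grip_width: 0.0875
grip_force: 0.0
```

```bash
python3 -c "
from bench import ctrl
print(ctrl.hand_in())"
```

```text
the job is handed in; nothing more can be done
None
```

The spring's hook is on the anchor post (seen in the side view), the puller is back down in its block and released, and the job was handed in at about 27 s; no verdict was returned.

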